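# Isolate the griddle and draw out its drip tray

### The job

Make the griddle ready for cleaning: first push the isolator lever on the small grey box fully over, away from the robot. Then hook a fingertip behind the lip of the griddle's wide drip tray (from inside the tray, without pinching the lip) and draw it out along its rails to its stop. Leave the narrow crumb tray shut and do not disturb the other things on the bench.

Things in the scene. Friction and masses are not known exactly. Their poses are not given: they have to be found in the camera images.
- griddle: Low steel countertop griddle, fixed. Origin on the table below the middle of the shut wide drip tray's front face; +x runs from the front into the machine, +y to its left. Its ledge, 85 mm high, spans x = 70 to 150 and y = -215 to 215 mm, with a black knob 20 mm high at (112, 165) mm; behind it, x = 150 to 430 mm, the hot plate (cold now), top 120 mm high. Shut trays stand 70 mm out in front of the ledge.
- drip_tray (a joint): How far the wide drip tray is drawn out, in m: 0 shut, 0.13 at its stop. It slides along the griddle's -x on plain rails with about 3 N of friction and stays where it is left. It starts 0 to 25 mm out.
- drip_tray_lip_top (a point): Middle of the top edge, inner side, of the wide drip tray's lip, 64 mm above the table; moves with the tray, axes as the griddle's. The tray is an open steel pan 170 mm wide; its front wall is the lip, upright, 10 mm thick. Behind it (+x) the open tray runs 60 mm to the ledge when shut, more as it is drawn. Tray floor 18 mm above the table; side walls 4 mm thick, up to 58 mm.
- crumb_tray (a joint): How far the narrow crumb tray is out, in m: 0 shut, grows as it is drawn. It looks like the drip tray but is 90 mm wide and sits on its -y side, centred 150 mm from the drip tray's middle.
- isolator_pod: Grey box, fixed to the bench left or right of the tray, 100 mm (x) by 90 mm (y) by 42 mm high, origin under its centre on the table. Its +x points roughly away from the robot: the way the lever is to be pushed. The lever's hinge is along y, above the origin, 45 mm above the table.
- isolator (a joint): Angle of the isolator lever in rad: 0 leaning towards the robot by 0.5 rad from upright, 1.0 fully over, leaning 0.5 rad away. Stops at both ends; stiff hinge (about 2 N at the ball), stays where it is left. It starts at 0 to 0.12.
- isolator_ball (a point): Centre of the black ball, 32 mm in diameter, on the end of the lever: a steel rod 12 mm thick, 85 mm from hinge to ball centre. About 120 mm above the table at either end of the swing.
- cup: Bystander: open steel cup, 80 mm across, 90 mm high, origin under its base.
- shaker: Bystander: small metal shaker, 42 mm across, 70 mm high, standing in front of the trays; origin under its base.
- bottle: Bystander: brown bottle, 60 mm across, 180 mm high; origin under its base.
- jar: Bystander: jar with a steel lid, 76 mm across, 100 mm high; origin under its base.
- turner: Bystander: spatula lying on the table, 260 mm long along its x.
- mug: Bystander: white mug, 80 mm across, 90 mm high; origin under its base.
- egg_ring: Bystander: steel ring, 90 mm across, 20 mm high, lying on the table; origin under its centre.
Things that resemble listed ones, but are neither listed nor needed, are in the scene too. What is shaped like the isolator_pod but yellow is not meant.

How it is judged:
On the way, in this order (a step that is already met when the one before it is completed fails the run):
1. the isolator lever is pushed fully over (value of joint isolator above 0.88 rad), for 0.2 s.
2. the wide drip tray is drawn out to its stop (value of joint drip_tray above 0.122 m), for 0.2 s.
At the end, for the whole second after the job is handed in: The isolator lever is over by at least 0.88 of 1.0 rad, the wide drip tray is at rest at least 122 mm out of its 130 mm, and the narrow crumb tray is shut to within 12 mm (value of joint isolator above 0.88 rad and value of joint drip_tray above 0.122 m and value of joint crumb_tray below 0.012 m and velocity of joint drip_tray between -0.01 and 0.01 m/s); the robot touches nothing.
It fails at once if the narrow crumb tray is drawn out by more than 20 mm (value of joint crumb_tray above 0.02 m).
It fails at once if the lip is pinched: fingers press on its inner and outer sides at once (contact force between the fingers and drip_tray_c4 above 2 N and contact force between the fingers and drip_tray_c5 above 2 N).
It fails at once if another thing on the bench is moved by more than 30 mm or lifted (distance of any of cup, shaker, bottle, jar, turner, mug, egg_ring from where it was at the start of the episode above 0.03 m).
It also fails if it takes over 51 s, if anything falls off the work surface, if the arm or the gripper's body presses on something with over 40 N, if the wrist force passes 120 N, or if a joint passes its speed limit or range.

### The arm

A 7-joint arm with a two-finger parallel gripper is mounted at the origin on the work surface. World frame = base frame: x ahead of the robot, y to its left, z up, the work surface at z = 0. Lengths are in m, angles in rad, forces in N, time in s.
With the tool pointing down it reaches from about 0.425 to 0.975 m from the base axis. Payload 16.7 kg.
Tool frame: the origin (TCP) lies on the centre line of the jaws, within the pads' length; the fingertips stand 25 mm ahead of it and the grasp point (between the pads) lies 6 mm ahead of it (arm.nose_length is the distance from the TCP to the fingertips, in m); z points along the fingers, y is the direction in which the jaws open and shut (so a half turn about z gives the same grasp; the last joint's range is limited). The gripper opens to 85 mm and grips with 20 to 120 N. Pads are 22 mm wide; open, the fingers measure 114 mm over their backs; the gripper's body (76 mm by 85 mm) begins 54 mm behind the grasp point. The pads swing forward as they close: fully open they stand 13 mm farther back than shut.
Start: joints at [-1.292, 0.426, 0.074, 1.606, -0.034, 1.111, -0.067], TCP at [0.28, 0.614, 0.256] pointing down, gripper open.
Joint ranges: [-2.85, 2.85], [-0.5, 2.14], [-1.23, 1.37], [0.21, 2.46], [-1.02, 4.16], [0.16, 2.05], [-2.73, 2.73]. Speed limits (rad/s): [1.89, 1.89, 2.39, 2.39, 3.01, 3.01, 3.01].

### API

Orientations are given as a 3x3 rotation matrix whose columns are the frame's x, y, z axes.
In Python, from rig import arm, imaging gives the robot as it stands.
- The arm moves only by the shell command python3 -m jog 'ROWS'. ROWS is JSON, a list of rows, each a list of 5 numbers: the opening, from 0 (shut) to 1 (fully open), then the shift along the world's x, y, z in mm, then the turn about the world's z in degrees. In form: [[hand, tx, ty, tz, turn], ...]. A call has 1 to 8 rows; each row shifts and turns the commanded pose from where the row before left it; what a row does not reach is not made up. A row lasts 1/12 s, in which the tool goes at most 41.7 mm and 7.16 degrees, less where a joint would pass 70% of its speed; a pose out of reach is approached as far as the arm can. A call with a gripper value outside its range is refused whole. The fingers move at their own pace and stop on an object; the grip force is fixed at half the most. Time passes only in rows, so rows that do not move let the fingers close. It gives the time, the measured TCP pose, the force and the opening at its end, in the units of the state.
- arm.read_state(): the state, without advancing time (a new reading comes with each control period).
- imaging.get_image(name): name is "side" or "top" or "wrist"; returns a dict with "img" (420x560x3 uint8, blue, green, red), "vertical_fov" (degrees; the focal length in pixels is half the picture's height over the tangent of half this angle, whatever the lens; pixels are square), "cx", "cy" (the principal point, pixels), "dist_coeffs" ([k1, k2, p1, p2, k3] as OpenCV has them; the pictures are not rectified), "rvec" (rotation vector, rad) and "tvec" (3), from world to camera coordinates, as OpenCV has them; the wrist camera has in their place "tool_from_camera" (4x4, takes a point from camera to tool coordinates, whose origin is the TCP and whose axes are the flange's). Camera axes: x right, y down, z forward; pixel columns grow to the right and rows downward; lengths in m; the calibration is good to about 2 mm. A picture is of the moment at which its call begins: read the wrist's pose just before it. There is no depth.
- arm.finish_job(): hands the job in, once; it reports no verdict.
The state is a dict: "t": time; "qpos": joint angles; "qvel": joint speeds; "joint_efforts": joint torques, N m; "tool_pos": TCP position; "tool_rot": TCP orientation; "force": force on the tool from outside, world axes, zero at the start; "moment": the same for the moment, N m; "gripper_width": opening from 0.0 (shut) to 1.0 (fully open).
Only numpy, scipy, OpenCV 4.12 (cv2) and the standard library are available. Lean on these libraries where they do the work, as an engineer would, in place of code of your own. Each camera call takes 0.05 s, during which the arm holds its last target. There are 200 camera calls.

## Working session

There is one attempt and no reset: what is moved stays moved. The work goes in short steps, Python scripts to look and compute and a shell command to move; the robot and the scene stay as the last step left them, time stands still between calls to the robot, and variables do not carry over. Pictures are saved under pics/ and viewed, about 8 in all and at most 12, crops included, and the job is handed in when it is done.

```bash
mkdir -p pics; cat > h.py <<'E'
import numpy as np, cv2
from rig import arm, imaging
def K(d):
    f=d["img"].shape[0]/2/np.tan(np.radians(d["vertical_fov"])/2)
    return np.array([[f,0,d["cx"]],[0,f,d["cy"]],[0,0,1.]])
def cam(d,st=None):
    "R,t world->camera"
    if "rvec" in d: return cv2.Rodrigues(np.array(d["rvec"],float))[0],np.array(d["tvec"],float).ravel()
    T=np.array(d["tool_from_camera"]);Rt=np.array(st["tool_rot"]);p=np.array(st["tool_pos"])
    Rw=Rt@T[:3,:3];c=Rt@T[:3,3]+p
    return Rw.T,-Rw.T@c
def ray(d,uv,st=None):
    R,t=cam(d,st);u=cv2.undistortPoints(np.array([[uv]],float),K(d),np.array(d["dist_coeffs"],float)).ravel()
    return -R.T@t,R.T@np.array([u[0],u[1],1])
def onz(d,uv,z,st=None):
    c,r=ray(d,uv,st);return c+r*(z-c[2])/r[2]
def proj(d,P,st=None):
    R,t=cam(d,st);return cv2.projectPoints(np.array(P,float).reshape(-1,3),cv2.Rodrigues(R)[0],t,K(d),np.array(d["dist_coeffs"],float))[0].reshape(-1,2)
def tri(a,b):
    (c1,r1),(c2,r2)=a,b
    s=np.linalg.lstsq(np.c_[r1,-r2],c2-c1,rcond=None)[0];p,q=c1+s[0]*r1,c2+s[1]*r2
    return (p+q)/2,np.linalg.norm(p-q)
E
cat > snap.py <<'E'
import sys,pickle
from h import *
for n in sys.argv[2:]:
    st=arm.read_state();d=imaging.get_image(n);pickle.dump((d,st),open(f"pics/{sys.argv[1]}_{n}.pkl","wb"));cv2.imwrite(f"pics/{sys.argv[1]}_{n}.png",cv2.resize(d["img"],(800,600),interpolation=cv2.INTER_CUBIC))
    print(n,st["t"],np.round(st["tool_pos"],3),np.round(st["tool_rot"],2).tolist())
    c=cam(d,st);print("cam at",(-c[0].T@c[1]).round(3))
E
python3 snap.py a side top
```

```text
side 0.0 [0.28  0.614 0.256] [[-0.91, 0.41, -0.0], [0.41, 0.91, -0.0], [-0.0, -0.0, -1.0]]
cam at [-0.45   1.413  1.081]
top 0.05 [0.28  0.614 0.256] [[-0.91, 0.41, -0.0], [0.41, 0.91, -0.0], [-0.0, -0.0, -1.0]]
cam at [4.510e-01 1.000e-03 1.287e+00]
```

View pics/a_top.png

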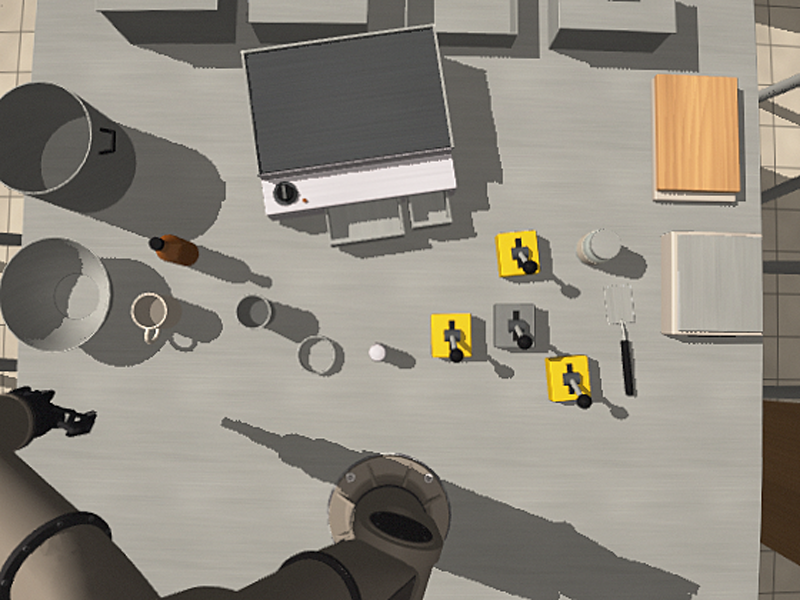

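View pics/a_side.png

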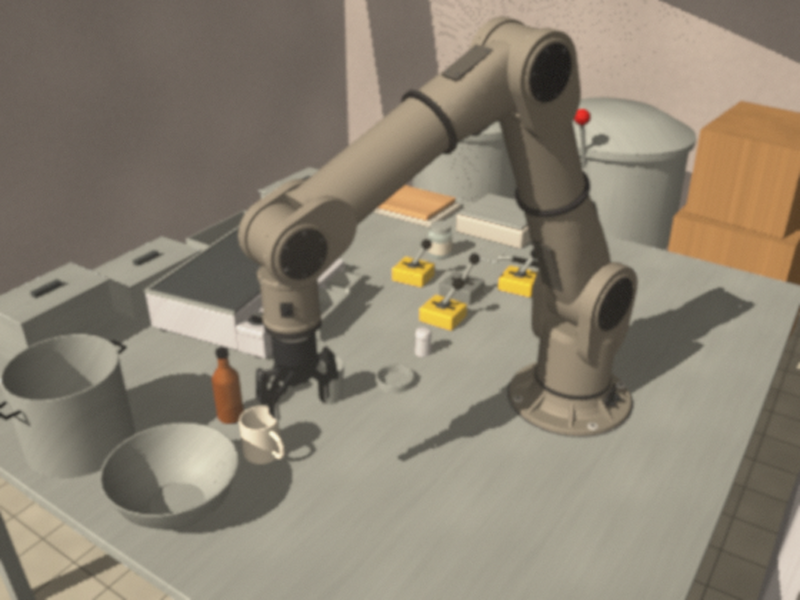

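The top view shows the grey pod at (515,327), with its ball at (524,341). The three yellow pods at (451,335), (517,253) and (569,378) are decoys, as they are the wrong colour. The wide tray's lip runs from (332,244) to (406,237), the crumb tray is right of it at (430,208), and the knob is at (285,192).

```bash
python3 - <<'E'
import pickle
from h import *
d,st=pickle.load(open("pics/a_top.pkl","rb",),) 
s=.7
pts={"podTL":(495,305,.042),"podTR":(534,304,.042),"podBR":(536,349,.042),"podBL":(495,348,.042),"ball":(524,341,.12),"lipL":(332,244,.064),"lipR":(406,237,.064),"knob":(285,191,.1),"plateFL":(260,177,.12),"plateFR":(453,150,.12),"plateBL":(243,50,.12),"plateBR":(433,26,.12),"ledgeFL":(267,215,.085),"ledgeFR":(455,188,.085),"shaker":(377,352,.07),"ring":(321,356,.02),"cup":(254,312,.09),
"yL":(456,355,.12),"yT":(529,267,.12),"yR":(584,402,.12),"jar":(605,245,.1),"turnertip":(620,285,0.005),"turnerend":(628,394,.01)}
for k,(u,v,z) in pts.items(): print(k,onz(d,(u*s,v*s),z).round(3))
im=d["img"]; c=im[190:300,290:430]
cv2.imwrite("pics/crop1.png",cv2.resize(c,None,fx=5,fy=5,interpolation=cv2.INTER_CUBIC))
E
```

```text
podTL [ 0.494 -0.237  0.042]
podTR [ 0.498 -0.327  0.042]
podBR [ 0.395 -0.333  0.042]
podBL [ 0.396 -0.239  0.042]
ball [ 0.415 -0.286  0.12 ]
lipL [0.625 0.135 0.064]
lipR [ 0.643 -0.031  0.064]
knob [0.735 0.237 0.1  ]
plateFL [0.76  0.288 0.12 ]
plateFR [ 0.826 -0.129  0.12 ]
plateBL [1.044 0.335 0.12 ]
plateBR [ 1.105 -0.082  0.12 ]
ledgeFL [0.684 0.279 0.085]
ledgeFR [ 0.752 -0.138  0.085]
shaker [0.384 0.03  0.07 ]
ring [0.37 0.16 0.02]
cup [0.468 0.301 0.09 ]
yL [ 0.383 -0.14   0.12 ]
yT [ 0.574 -0.295  0.12 ]
yR [ 0.286 -0.417  0.12 ]
jar [ 0.628 -0.47   0.1  ]
turnertip [ 0.548 -0.544  0.005]
turnerend [ 0.29  -0.562  0.01 ]
```

View pics/crop1.png

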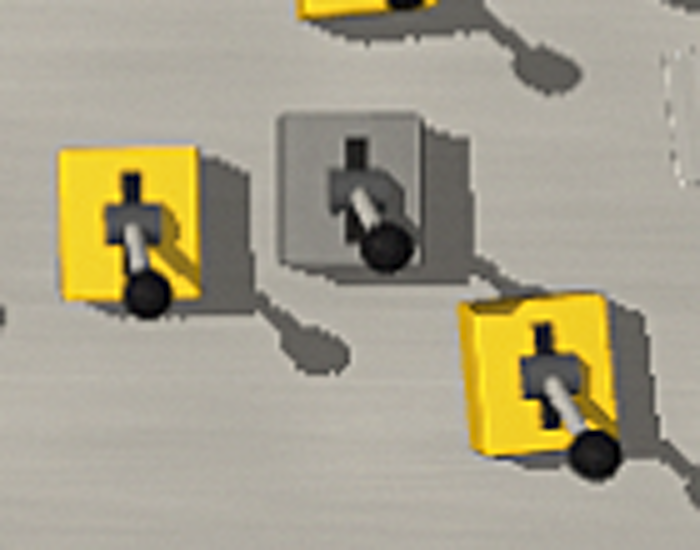

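The crop confirms the target: the grey pod at crop (350,190) has its lever leaning towards the robot, and the pods around it are yellow. The pod is at about (0.446,-0.284), the griddle's yaw is about +9°, and the tray is about 16 mm out. I'll start moving.

```bash
python3 -m jog '[[0,27,-33,0,3],[0,27,-33,0,3],[0,27,-33,0,3],[0,27,-33,0,3],[0,27,-33,0,3],[0,27,-33,0,3],[0,27,-33,0,3],[0,27,-33,0,3]]'
python3 -m jog '[[0,5,-40,0,0],[0,5,-40,0,0],[0,5,-40,0,0],[0,5,-40,0,0],[0,0,-40,0,0],[0,0,-40,0,0],[0,0,-40,0,0],[0,0,-40,0,0]]'
python3 -m jog '[[0,-20,-36,0,0],[0,-20,-36,0,0],[0,-20,-36,0,0],[0,-20,-36,0,0],[0,-20,-36,0,0],[0,-20,-36,0,0],[0,0,0,0,0],[0,0,0,0,0]]'
python3 snap.py b wrist top
```

```text
t: 0.77
tool_pos: [0.4919, 0.3543, 0.2562]
tool_rot: [[-1.0, 0.006, -0.0], [0.006, 1.0, -0.0], [0.0, -0.0, -1.0]]
force: [0.7, 0.9, 0.2]
gripper_width: -0.0
t: 1.43
tool_pos: [0.5106, 0.0342, 0.2562]
tool_rot: [[-1.0, 0.009, -0.0], [0.009, 1.0, 0.0], [0.0, 0.0, -1.0]]
force: [1.3, -0.5, 0.3]
gripper_width: 0.006
t: 2.1
tool_pos: [0.39, -0.1814, 0.2564]
tool_rot: [[-1.0, 0.013, 0.0], [0.013, 1.0, 0.0], [-0.0, 0.0, -1.0]]
force: [1.1, 1.1, 0.7]
gripper_width: -0.004
wrist 2.1 [ 0.39  -0.181  0.256] [[-1.0, 0.01, 0.0], [0.01, 1.0, 0.0], [-0.0, 0.0, -1.0]]
cam at [ 0.31  -0.181  0.375]
top 2.15 [ 0.391 -0.18   0.256] [[-1.0, 0.01, 0.0], [0.01, 1.0, 0.0], [-0.0, 0.0, -1.0]]
cam at [4.510e-01 1.000e-03 1.287e+00]
```

View pics/b_wrist.png

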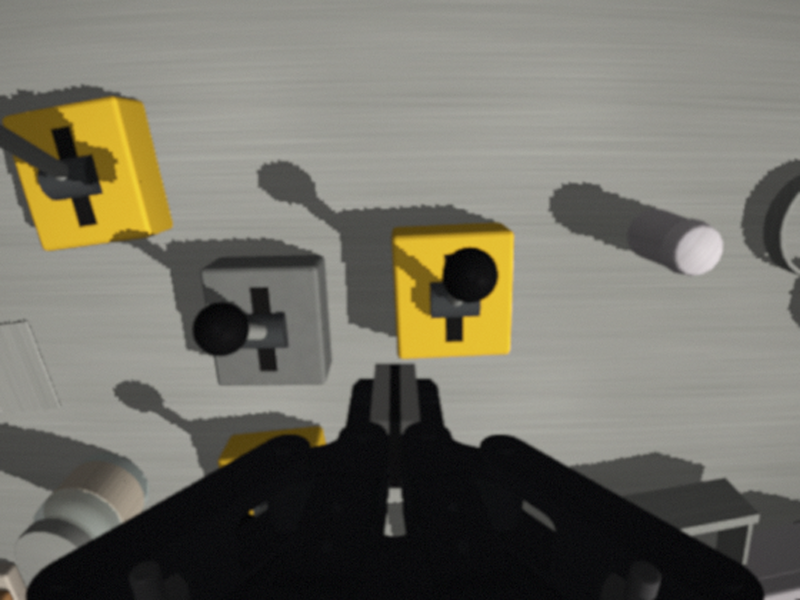

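The wrist view shows the grey pod's ball at (221,328), with nothing in the way behind it, and the tray walls at the lower right.

```bash
python3 - <<'E'
import pickle
from h import *
d,st=pickle.load(open("pics/b_wrist.pkl","rb"))
t,_=pickle.load(open("pics/a_top.pkl","rb"))
s=.7
print(onz(d,(221*s,328*s),.121,st),tri(ray(d,(221*s,328*s),st),ray(t,(524.9*s,341.7*s))))
for u,v in [(260,288),(268,370)]: print(onz(d,(u*s,v*s),.042,st))
for u,v in [(203,268),(324,258),(328,383),(217,384)]: print(onz(d,(u*s,v*s),.042,st))
E
python3 -m jog '[[0,-13,-35,0,0],[0,-13,-35,0,0],[0,-12,-36,0,0],[0,0,0,-33,0],[0,0,0,-33,0],[0,0,0,-33,0],[0,0,0,-33,0],[0,0,0,0,0]]'
```

```text
[ 0.41315731 -0.28538108  0.121     ] (array([ 0.4139379 , -0.2872591 ,  0.11856489]), np.float64(0.0017324949067937109))
[ 0.41315513 -0.28377105  0.042     ]
[ 0.48206484 -0.28467201  0.042     ]
[ 0.39691109 -0.32535653  0.042     ]
[ 0.39067323 -0.2339127   0.042     ]
[ 0.49415472 -0.23707878  0.042     ]
[ 0.49459891 -0.32811534  0.042     ]
t: 2.87
tool_pos: [0.3515, -0.2835, 0.1195]
tool_rot: [[-1.0, 0.006, -0.008], [0.006, 1.0, 0.002], [0.008, 0.002, -1.0]]
force: [-1.9, 1.8, -0.1]
gripper_width: -0.001
```

```bash
python3 -m jog '[[0,13,0,0,0],[0,13,0,0,0],[0,13,0,0,0],[0,13,0,0,0],[0,13,0,0,0],[0,13,0,0,0],[0,13,0,0,0],[0,0,0,0,0]]'
python3 -m jog '[[0,4,0,0,0],[0,4,0,0,0],[0,0,0,0,0]]'
```

```text
t: 3.53
tool_pos: [0.4473, -0.2855, 0.1245]
tool_rot: [[-1.0, 0.007, 0.001], [0.007, 1.0, -0.001], [-0.001, -0.001, -1.0]]
force: [-0.1, 0.7, 0.5]
gripper_width: 0.0
t: 3.78
tool_pos: [0.4523, -0.2859, 0.1242]
tool_rot: [[-1.0, 0.009, -0.0], [0.009, 1.0, -0.0], [0.0, -0.0, -1.0]]
force: [0.7, -0.0, 0.8]
gripper_width: -0.004
```

```bash
python3 snap.py c top side
```

```text
top 3.7833 [ 0.452 -0.286  0.124] [[-1.0, 0.01, -0.0], [0.01, 1.0, -0.0], [0.0, -0.0, -1.0]]
cam at [4.510e-01 1.000e-03 1.287e+00]
side 3.8333 [ 0.452 -0.286  0.124] [[-1.0, 0.01, -0.0], [0.01, 1.0, -0.0], [0.0, -0.0, -1.0]]
cam at [-0.45   1.413  1.081]
```

Force is still about zero, so I'll keep pushing in small steps until I feel the stop.

```bash
python3 -m jog '[[0,4,0,0,0],[0,4,0,0,0],[0,0,0,0,0]]'; python3 -m jog '[[0,3,0,0,0],[0,3,0,0,0],[0,0,0,0,0]]'
```

```text
t: 4.13
tool_pos: [0.4602, -0.2859, 0.1242]
tool_rot: [[-1.0, 0.009, -0.001], [0.009, 1.0, -0.0], [0.001, -0.0, -1.0]]
force: [-1.8, -0.3, 0.8]
gripper_width: -0.002
t: 4.38
tool_pos: [0.4613, -0.2859, 0.1234]
tool_rot: [[-1.0, 0.011, -0.008], [0.011, 1.0, 0.003], [0.008, 0.003, -1.0]]
force: [-29.5, 2.2, 16.3]
gripper_width: -0.005
```

The force jumped to -29 N in x at TCP x = 0.461, which is the predicted stop. I'll back off, rise and look.

```bash
python3 -m jog '[[0,0,0,0,0],[0,0,0,0,0],[0,0,0,0,0],[0,-15,0,0,0],[0,-25,0,0,0],[0,-20,0,10,0],[0,0,0,40,0],[0,0,0,40,0]]'
python3 -m jog '[[0,0,0,40,0],[0,20,36,0,1],[0,20,36,0,1],[0,20,36,0,1],[0,20,36,0,1],[0,20,36,0,1],[0,20,36,0,1],[0,10,25,0,0]]'
python3 -m jog '[[0,5,30,0,1],[0,5,30,0,1],[0,0,0,0,1],[0,0,0,0,0]]'
python3 snap.py d wrist top
```

```text
t: 5.05
tool_pos: [0.4041, -0.2858, 0.2145]
tool_rot: [[-1.0, 0.011, -0.003], [0.011, 1.0, 0.001], [0.003, 0.001, -1.0]]
force: [2.4, -0.6, 1.0]
gripper_width: -0.004
t: 5.72
tool_pos: [0.5381, -0.0407, 0.2545]
tool_rot: [[-0.995, -0.1, 0.001], [-0.1, 0.995, 0.001], [-0.001, 0.001, -1.0]]
force: [-0.3, -0.9, -0.2]
gripper_width: -0.003
t: 6.05
tool_pos: [0.5465, 0.0171, 0.2542]
tool_rot: [[-0.988, -0.152, 0.0], [-0.152, 0.988, 0.0], [-0.0, 0.0, -1.0]]
force: [-0.3, -0.6, -0.5]
gripper_width: -0.001
wrist 6.05 [0.546 0.017 0.254] [[-0.99, -0.15, 0.0], [-0.15, 0.99, 0.0], [-0.0, 0.0, -1.0]]
cam at [0.467 0.005 0.372]
top 6.1 [0.546 0.016 0.254] [[-0.99, -0.15, 0.0], [-0.15, 0.99, -0.0], [-0.0, -0.0, -1.0]]
cam at [4.510e-01 1.000e-03 1.287e+00]
```

View pics/d_wrist.png

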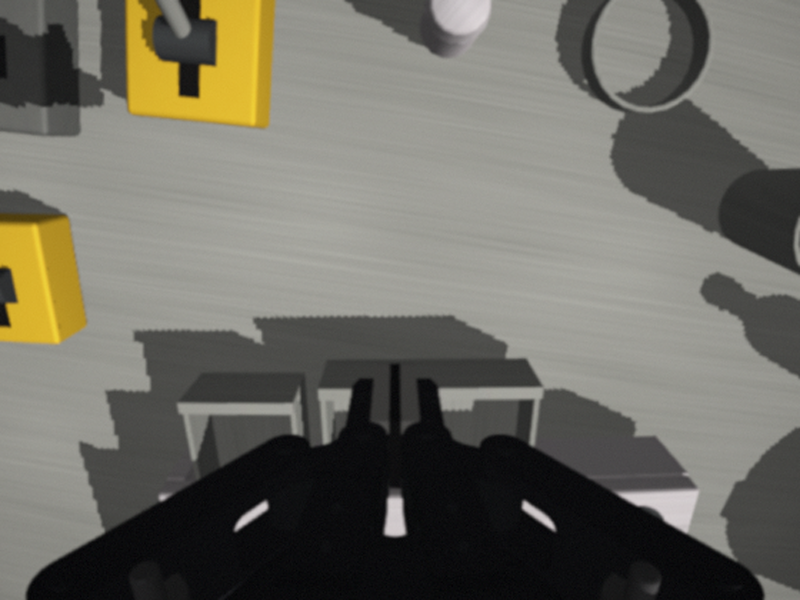

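View pics/d_top.png

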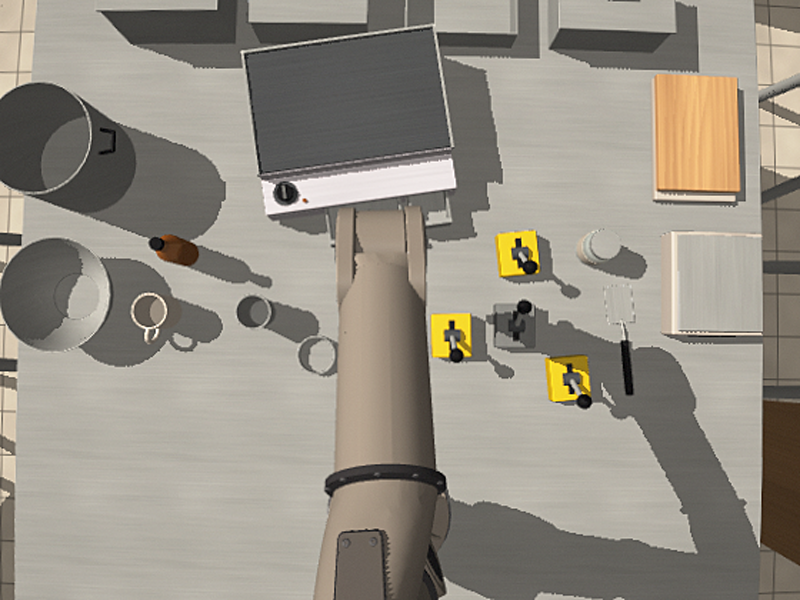

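In the top view the grey lever now leans away, with its ball at (524,307), and the yellow pods are unchanged. In the wrist view the wide tray's lip top runs from (319,395) to (543,393), with its inner edge at row 400 or so, and the crumb tray is at (180-303,408).

```bash
python3 - <<'E'
import pickle
from h import *
d,st=pickle.load(open("pics/d_wrist.pkl","rb"))
t,_=pickle.load(open("pics/d_top.pkl","rb"))
s=.7
b=onz(t,(524*s,307*s),.12);print("ball",b, "angle",.5+np.arcsin((b[0]-.446)/.085))
for n,u,v in [("outL",319,390),("outR",543,387),("inL",330,401),("inR",532,399)]: print(n,onz(d,(u*s,v*s),.064,st).round(4))
for n,u,v in [("crL",180,405),("crR",302,405)]: print(n,onz(d,(u*s,v*s),.064,st).round(4))
E
```

```text
ball [ 0.48803788 -0.28513506  0.12      ] angle 1.0173323142787254
outL [ 0.6513 -0.0251  0.064 ]
outR [0.6234 0.1416 0.064 ]
inL [ 0.6595 -0.0159  0.064 ]
inR [0.6347 0.1358 0.064 ]
crL [ 0.682  -0.1307  0.064 ]
crR [ 0.6663 -0.0367  0.064 ]
```

```bash
python3 -m jog '[[0,33,12,0,0],[0,33,12,0,0],[0,33,12,0,0],[0,32,11,0,0],[0,0,0,-35,0],[0,0,0,-35,0],[0,0,0,-20,0],[0,0,0,0,0]]'
python3 -m jog '[[0,0,0,-20,0],[0,0,0,-20,0],[0,0,0,-15,0],[0,0,0,0,0]]'; python3 snap.py e wrist
```

```text
t: 6.82
tool_pos: [0.6749, 0.0605, 0.1597]
tool_rot: [[-0.989, -0.145, -0.006], [-0.145, 0.989, -0.002], [0.007, -0.001, -1.0]]
force: [-0.5, 0.4, 0.6]
gripper_width: 0.0
t: 7.15
tool_pos: [0.6764, 0.0611, 0.1082]
tool_rot: [[-0.989, -0.146, -0.002], [-0.146, 0.989, -0.001], [0.002, -0.0, -1.0]]
force: [-1.4, -0.4, 0.9]
gripper_width: -0.001
wrist 7.15 [0.676 0.061 0.108] [[-0.99, -0.15, -0.0], [-0.15, 0.99, -0.0], [0.0, -0.0, -1.0]]
cam at [0.597 0.049 0.227]
```

View pics/e_wrist.png

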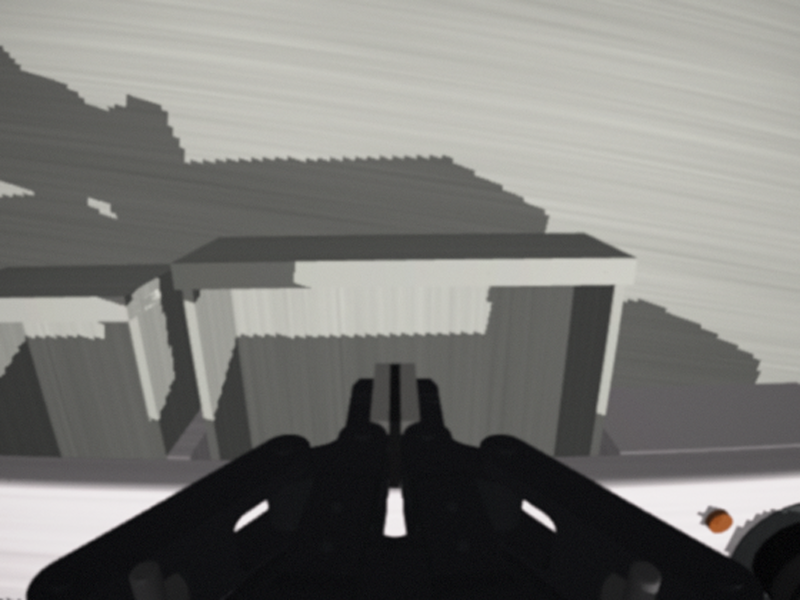

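The fingertips (395,365-440) are inside the wide tray. The lip's inner edge is at row 286 and the ledge is at row 458, so I can lower in.

```bash
python3 -m jog '[[0,0,0,-15,0],[0,0,0,-15,0],[0,0,0,0,0]]'; python3 -m jog '[[0,0,0,-8,0],[0,0,0,-6,0],[0,0,0,0,0]]'; python3 -m jog '[[0,-10,-1.6,0,0],[0,-10,-1.6,0,0],[0,-5,-0.8,0,0],[0,0,0,0,0]]'
```

```text
t: 7.45
tool_pos: [0.6762, 0.062, 0.0776]
tool_rot: [[-0.989, -0.147, -0.002], [-0.147, 0.989, -0.0], [0.002, -0.0, -1.0]]
force: [-1.3, -0.3, -0.4]
gripper_width: 0.001
t: 7.7
tool_pos: [0.6766, 0.0621, 0.0643]
tool_rot: [[-0.989, -0.148, -0.001], [-0.148, 0.989, -0.0], [0.001, -0.0, -1.0]]
force: [-0.7, 0.1, -0.4]
gripper_width: -0.0
t: 8.03
tool_pos: [0.6516, 0.058, 0.0657]
tool_rot: [[-0.989, -0.147, -0.0], [-0.147, 0.989, 0.0], [0.0, 0.0, -1.0]]
force: [0.5, -0.1, 0.2]
gripper_width: -0.0
```

```bash
python3 -m jog '[[0,-10,-1.6,0,0],[0,-10,-1.6,0,0],[0,-12,-1.9,0,0],[0,-12,-1.9,0,0],[0,-12,-1.9,0,0],[0,-12,-1.9,0,0],[0,-12,-1.9,0,0],[0,-10,-1.6,0,0]]'
python3 -m jog '[[0,-5,-0.8,0,0],[0,-5,-0.8,0,0],[0,0,0,0,0]]'
```

```text
t: 8.7
tool_pos: [0.5615, 0.0437, 0.0657]
tool_rot: [[-0.989, -0.147, 0.001], [-0.147, 0.989, 0.0], [-0.001, -0.0, -1.0]]
force: [2.8, 0.5, 1.5]
gripper_width: 0.0
t: 8.95
tool_pos: [0.5513, 0.0421, 0.0653]
tool_rot: [[-0.989, -0.147, -0.001], [-0.147, 0.989, -0.0], [0.001, 0.0, -1.0]]
force: [-0.4, -0.5, 0.5]
gripper_width: -0.003
```

```bash
python3 -m jog '[[0,-4,-0.6,0,0],[0,-4,-0.6,0,0],[0,0,0,0,0]]'; python3 -m jog '[[0,-3,-0.5,0,0],[0,-3,-0.5,0,0],[0,0,0,0,0]]'
```

```text
t: 9.2
tool_pos: [0.5435, 0.041, 0.0652]
tool_rot: [[-0.989, -0.148, -0.001], [-0.148, 0.989, -0.0], [0.001, -0.0, -1.0]]
force: [-0.0, -0.7, 0.1]
gripper_width: -0.003
t: 9.45
tool_pos: [0.5408, 0.0406, 0.0659]
tool_rot: [[-0.989, -0.148, 0.006], [-0.148, 0.989, 0.001], [-0.006, -0.0, -1.0]]
force: [16.7, 1.5, -10.7]
gripper_width: -0.001
```

There are 16.7 N at TCP x = 0.541, where I predicted the stop (0.542). I'll hold, ease off the lip, lift out and look.

```bash
python3 -m jog '[[0,0,0,0,0],[0,0,0,0,0],[0,0,0,0,0],[0,10,1.6,0,0],[0,10,1.6,0,0],[0,0,0,20,0],[0,0,0,40,0],[0,0,0,40,0]]'
python3 -m jog '[[0,0,0,40,0],[0,0,0,40,0],[0,-20,38,0,0],[0,-20,38,0,0],[0,-20,38,0,0],[0,-10,38,0,0],[0,0,40,0,0],[0,0,40,0,0]]'
python3 -m jog '[[0,0,0,0,0],[0,0,0,0,0],[0,0,0,0,0]]'
python3 snap.py f top side
```

```text
t: 10.12
tool_pos: [0.5573, 0.0429, 0.1653]
tool_rot: [[-0.989, -0.147, -0.004], [-0.147, 0.989, -0.002], [0.004, -0.001, -1.0]]
force: [0.0, 1.0, -0.4]
gripper_width: -0.001
t: 10.78
tool_pos: [0.4891, 0.2738, 0.2457]
tool_rot: [[-0.989, -0.148, -0.0], [-0.148, 0.989, 0.0], [0.0, 0.0, -1.0]]
force: [1.9, -0.1, 1.2]
gripper_width: 0.001
t: 11.03
tool_pos: [0.4899, 0.2716, 0.2449]
tool_rot: [[-0.989, -0.148, -0.001], [-0.148, 0.989, -0.001], [0.001, -0.001, -1.0]]
force: [0.4, -0.3, 0.4]
gripper_width: -0.002
top 11.0333 [0.49  0.272 0.245] [[-0.99, -0.15, -0.0], [-0.15, 0.99, -0.0], [0.0, -0.0, -1.0]]
cam at [4.510e-01 1.000e-03 1.287e+00]
side 11.0833 [0.49  0.271 0.245] [[-0.99, -0.15, -0.0], [-0.15, 0.99, -0.0], [0.0, -0.0, -1.0]]
cam at [-0.45   1.413  1.081]
```

View pics/f_top.png

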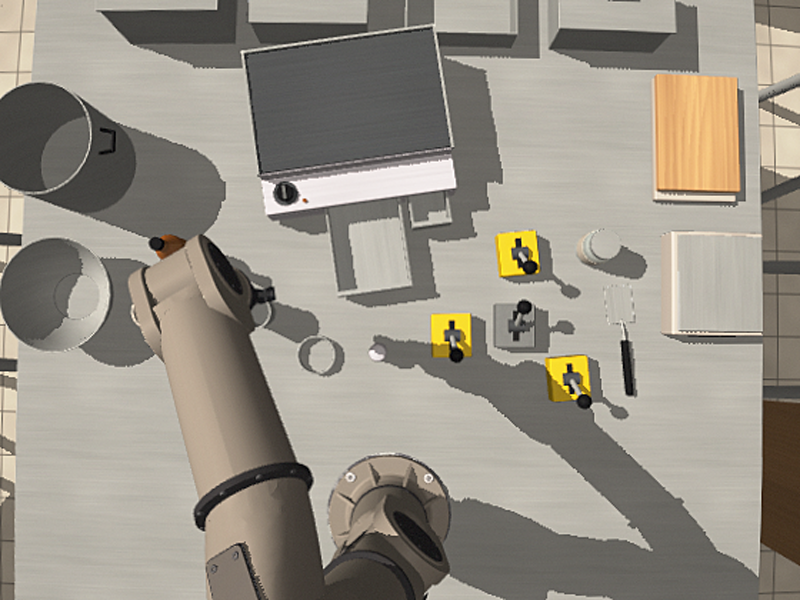

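The lip is now at (338,296)-(411,289). The lever is still over, and the crumb tray and the visible bystanders are unchanged. I'll do one numeric check, then hand in.

```bash
python3 - <<'E'
import pickle
from h import *
t,_=pickle.load(open("pics/f_top.pkl","rb"))
s=.7
m=(onz(t,(338*s,296*s),.064)+onz(t,(411*s,289*s),.064))/2
x=np.array([.987,.16]); l=np.array([.718,.0705])
out=-(m[:2]-l)@x-.07; print("lip",m.round(3),"tray out",out.round(4))
if out>.12: arm.finish_job(); print("handed in")
E
```

```text
lip [0.517 0.038 0.064] tray out 0.1337
the job is handed in; nothing more can be done
handed in
```

I pushed the grey pod's lever over to its stop, then drew the wide drip tray out to its stop with the shut fingertips hooked inside its lip. I handed the job in at about 11 s; it reported no verdict.

- **Isolator lever:** I felt the stop at about 29 N. Measured from the ball in the top view, it reads about 1.02 rad (1.0 is fully over).
- **Drip tray:** I felt the stop at about 17 N, within 1 mm of where I predicted. From the last top view it reads about 134 mm out, against a 130 mm stop, so the picture measurement is a few mm off. I never pinched the lip.
- **Other things:** In the last top view the crumb tray and the bystanders in sight looked unmoved. The arm hid the mug and most of the cup and bottle there. I didn't measure any of these or check them in the side view.
- **At hand-in:** The gripper was clear, with the fingertips about 0.22 m up, above the cup, and no contact force.

No check failed.

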